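# Lock the electrode-arm head onto its ball stand

### The job

Mount the blue electrode-arm head on the steel ball of the stand: raise its red handle right up while the head is still off the ball, lower the head over the ball and turn it until it drops over the brass lugs and sits fully home, then press the handle flat down to lock it and let go. Keep the head upright and leave the glassware and other things on the bench alone.

Things in the scene. Friction and masses are not known exactly. Their poses are not given: they have to be found in the camera images.
- head: Electrode-arm head, 0.65 kg: blue coupler body 66 (x) x 48 (y) x 50 mm high, red locking handle along its top with the tip towards its -x. Origin: centre of its underside (tooth tips) on the socket axis; z up. Starts upright on the bench. A dark collar 64 mm across surrounds its foot (z 6.5 to 12.5 mm).
- grip (a point): On the head's axis 36 mm above its underside, midway between the two flat vertical sides (48 mm apart, z 13 to 50 mm): a good place to hold it from above, fingers closing along the head's y, once the handle is fully raised. The centre of mass lies within 12 mm of it in plan.
- socket (a point): On the head's axis 24 mm above its underside; coincides with the ball's centre when fully home. The socket opens downward: bore 32 mm, ceiling at z = 42 mm of the head, mouth flared.
- teeth (a point): Centre of the head's underside, axes as the head. Six teeth 6.5 mm long, 14 mm wide, at radius 22 to 31 mm and 0, 60, 120.. degrees from the head's x, leave six gaps about 10 mm wide between them.
- rod_end (a point): End of the electrode rod with its black clip, which sticks out along the head's +x (116 mm from its axis, 26 mm above its underside).
- handle (a joint): Locking handle, rad: 0 = flat down, locked; grows as the tip is raised; 2.1 = stop, past upright, leaning back over the rod. Stays where left (friction 0.05 N m, under 1 N at the tip; pinched hard it cannot turn between the pads). Drives two jaws in the socket: clear of the ball only above about 1.7, closed under it at 0. If the head is not fully down they meet the ball and it sticks or springs back to 0.4 or more.
- handle_grip (a point): On the handle's centreline, 95 mm from its pivot, 7 mm from its tip; axes turn with the handle. The handle is a straight bar 12 mm wide (head's y), 8 mm thick. Down, this point lies at x = -49, z = 58 mm of the head, 16 mm in front of the body, and can be pinched from above across the width.
- handle_pivot (a point): Hinge axis of the handle, parallel to the head's y, at x = 46, z = 58 mm of the head, axes as the head.
- stand: Fixed stand: grey foot 130 x 110 x 14 mm, pillar 34 mm across, dark flange 68 mm across with its top 60 mm above the bench, above it a steel ball. Origin: centre of its underside; z up.
- lugs (a point): Centre of the flange's top. Three brass lugs stand on it 120 degrees apart, radius 21.5 to 31.5 mm, 5 mm wide, 5.5 mm high. Their angle differs every time and is NOT in these readings (nor the stand's yaw): look or feel. Unless they meet gaps of the head (within 4 degrees) the head stands 5.5 mm too high; a turn of up to 60 degrees either way lets it drop. Any of the six positions will do.
- ball (a point): Centre of the steel ball, 30 mm across, on a 14 mm neck: 24 mm above the flange, 84 mm above the bench.
- amber_bottle: Bystander: amber glass reagent bottle, black cap, 64 mm across, 130 mm high; origin at the centre of its underside; not to be disturbed
- white_jar: Bystander: white jar, red cap, 66 mm across, 90 mm high; origin at the centre of its underside; not to be disturbed
- beaker: Bystander: empty glass beaker, 68 mm across, 85 mm high; origin at the centre of its underside; not to be disturbed
- weight: Bystander: brass calibration weight with a knob, 32 mm across, 42 mm high; origin at the centre of its underside; not to be disturbed
- dish: Bystander: white porcelain dish, 80 mm across, 30 mm high; origin at the centre of its underside; not to be disturbed
- driver: Bystander: orange screwdriver lying on the bench, 160 mm long; origin at the shaft, on its underside; not to be disturbed
There are look-alikes about, which are no part of the job. Leave any purple look-alike of the stand alone.

How it is judged:
By the outcome, as a careful person would: the job done as asked, in the order asked, and still so for the second after the job is handed in, with the robot touching nothing.
It also fails if it takes over 72 s, if anything falls off the work surface, if the arm or the gripper's body presses on something with over 40 N, if the wrist force passes 120 N, or if a joint passes its speed limit or range.

### The arm

A 6-joint arm with a two-finger parallel gripper is mounted at the origin on the work surface. World frame = base frame: x ahead of the robot, y to its left, z up, the work surface at z = 0. Lengths are in m, angles in rad, forces in N, time in s.
With the tool pointing down it reaches from about 0.35 to 0.775 m from the base axis. Payload 5.5 kg.
Tool frame: the origin (TCP) lies between the finger pads; the fingertips stand 17 mm ahead of it and the grasp point (between the pads) lies 2 mm behind it (env.finger_overhang is the distance from the TCP to the fingertips, in m); z points along the fingers, y is the direction in which the jaws open and shut (so a half turn about z gives the same grasp; the last joint's range is limited). The gripper opens to 85 mm and grips with 20 to 120 N. Pads are 22 mm wide; open, the fingers measure 114 mm over their backs; the gripper's body (76 mm by 85 mm) begins 54 mm behind the grasp point. The pads swing forward as they close: fully open they stand 13 mm farther back than shut.
Start: joints at [1.208, 0.313, 0.046, 1.304, 0, 1.431], TCP at [0.127, 0.561, 0.248] pointing down, gripper open.
Joint ranges: [-2.76, 2.76], [-0.86, 1.69], [-1.03, 1.26], [-2.2, 2.34], [-1.47, 1.5], [-3.14, 3.14]. Speed limits (rad/s): [2.57, 2.57, 3.14, 3.14, 3.14, 3.14].

### API

Orientations are given as a unit quaternion [w, x, y, z].
In Python, from workcell import env gives the robot as it stands. The module is installed in compiled form; this text tells all that it offers.
- The arm moves only by the tool arm_command, never from a script. Its argument "moves" is a list of rows, each a list of 5 numbers: the closure, from 0 (fully open) to 1 (shut), then the shift along the tool's x, y, z in mm, then the turn about the tool's z in rad. In form: [[fingers, dx, dy, dz, turn], ...]. A call has 1 to 12 rows; each row is the pose to reach, as a shift and turn from the pose commanded when the call began, along the tool's axes at that moment; what a row does not reach only later rows make up. A row lasts 1/10 s, in which the tool goes at most 50 mm and 8.59 degrees, less where a joint would pass 70% of its speed; a pose out of reach is approached as far as the arm can. A call with a gripper value outside its range is refused whole. The fingers move at their own pace and stop on an object; "squeeze" is the grip in N (left out, the last holds). Time passes only in rows, so rows that repeat a pose let the fingers close. It gives the time, the measured TCP pose, the force and the opening at its end, in the units of the state.
- env.get_state(): the state, without advancing time (a new reading comes with each control period).
- env.read_camera(name): name is "scene" or "side" or "wrist"; returns (picture, depth): 480x640x3 uint8, blue, green, red; 480x640 float32, m along the optical axis (not along the pixel's ray), 0 where there is no reading.
- env.get_calibration(name): a dict with "fx", "fy", "cx", "cy" (pixels), "pose" (4x4, takes a point from camera to world coordinates). Camera axes: x right, y down, z forward; pixel columns grow to the right and rows downward; lengths in m; the calibration is good to about 2 mm. The wrist camera is an equidistant fisheye: a pixel r from the principal point sees the ray r / f radians off the axis. A picture is of the moment at which its call begins: read the wrist's pose just before it. get_calibration takes no time and is no camera call; for the wrist camera it gives the pose at the moment of the call.
- env.hand_in(): hands the job in, once; it reports no verdict.
The state is a dict: "clock": time; "joint_pos": joint angles; "qvel": joint speeds; "tau": joint torques, N m; "tcp_pos": TCP position; "orientation": TCP orientation; "wrist_force": force on the tool from outside, world axes, zero at the start; "ft_torque": the same for the moment, N m; "finger_gap": finger opening in m.
Only numpy, scipy, OpenCV 4.12 (cv2) and the standard library are available. Lean on these libraries where they do the work, as an engineer would, in place of code of your own. Each camera call takes 0.05 s, during which the arm holds its last target. There are 200 camera calls.

## Working session

There is one attempt and no reset: what is moved stays moved. The work goes in short steps, Python scripts to look and compute and a tool call to move; the robot and the scene stay as the last step left them, time stands still between calls to the robot, and variables do not carry over. Pictures are saved under pics/ and viewed, about 8 in all and at most 12, crops included, and the job is handed in when it is done.

Besides the shell and the picture viewer there is one more tool, called after "Emit:" as a command line: name --pt "numbers of a row" for each row, then --argument value for the rest. arm_command: Moves the arm, as the interface text tells. Its arguments: {"type":"object","properties":{"moves":{"type":"array","items":{"type":"array","items":{"type":"number"}}},"squeeze":{"type":"number"}},"required":["moves"]}

```bash
mkdir -p pics; cat > h.py <<'E'
import numpy as np, cv2
from workcell import env
def cap(name,fn=None):
    c=env.get_calibration(name); im,d=env.read_camera(name)
    if fn: cv2.imwrite('pics/'+fn,im)
    return c,im,d
def pts(c,d):
    v,u=np.mgrid[0:480,0:640]; P=np.stack([(u-c['cx'])/c['fx']*d,(v-c['cy'])/c['fy']*d,d],-1)
    return P@c['pose'][:3,:3].T+c['pose'][:3,3]
E
python3 - <<'E'
from h import *
for n in('scene','side'):
    c,im,d=cap(n,n+'1.png'); np.savez('/tmp/'+n,im=im,d=d); print(n,c['fx'],c['pose'].round(3).tolist())
s=env.get_state(); print(s['tcp_pos'],s['orientation'],s['finger_gap'],env.finger_overhang)
E
```

```text
scene 477.28662168303254 [[-0.361, 0.592, -0.72, 1.303], [0.933, 0.238, -0.272, 0.327], [0.01, -0.77, -0.638, 0.807], [0.0, 0.0, 0.0, 1.0]]
side 444.9676112309586 [[0.953, -0.222, 0.207, 0.312], [-0.303, -0.688, 0.659, -0.554], [-0.004, -0.691, -0.723, 0.705], [0.0, 0.0, 0.0, 1.0]]
[0.12692031 0.56037595 0.24748597] [-1.87979886e-04  1.11178752e-01  9.93800078e-01 -8.08847293e-04] 0.08553243927222043 0.017
```

View pics/scene1.png

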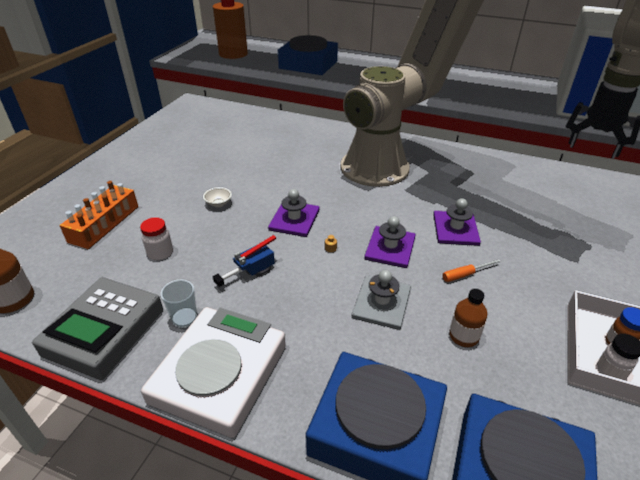

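View pics/side1.png

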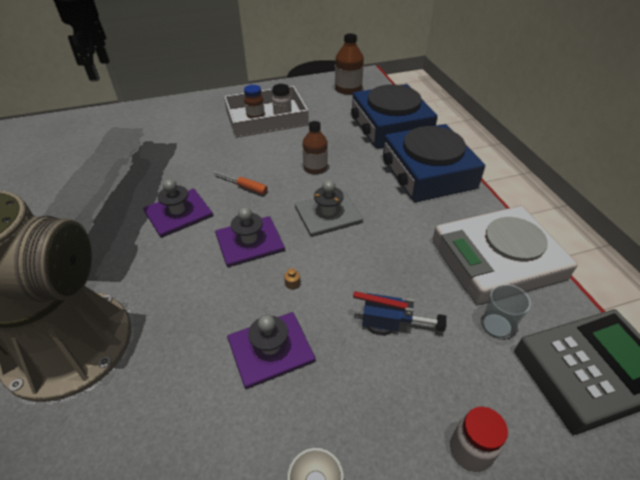

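The grey stand is at scene (384,290) and side (328,200). The blue head, with its red handle slightly raised, is at scene (253,262) and side (385,313), with its rod end at scene (220,279) and side (441,322). Next I measure both.

```bash
cat > m.py <<'E'
from h import *
R={'scene':dict(head=(205,225,285,290),ball=(372,268,398,292),fl=(345,265,425,330)),
   'side':dict(head=(345,280,455,340),ball=(318,178,340,198),fl=(290,175,365,235))}
for n in R:
    z=np.load('/tmp/'+n+'.npz'); im,d=z['im'],z['d']; c=env.get_calibration(n); P=pts(c,d)
    hsv=cv2.cvtColor(im,cv2.COLOR_BGR2HSV); H,S,V=cv2.split(hsv)
    def box(b): m=np.zeros(H.shape,bool); m[b[1]:b[3],b[0]:b[2]]=1; return m&(d>0)
    hb=box(R[n]['head'])
    red=hb&((H<8)|(H>172))&(S>150)&(V>80); blue=hb&(H>100)&(H<125)&(S>120); blk=hb&(V<45)&(S<120)
    def line(m,t):
        q=P[m]; mu=np.median(q,0); u=np.linalg.svd(q-q.mean(0),full_matrices=False)[2][0]; s=(q-q.mean(0))@u
        print(n,t,m.sum(),'med',mu.round(4),'dir',u.round(3),'ends',(q.mean(0)+np.percentile(s,2)*u).round(4),(q.mean(0)+np.percentile(s,98)*u).round(4))
    line(red,'red'); line(blk,'blk')
    q=P[blue]; print(n,'blue',blue.sum(),q.min(0).round(3),q.max(0).round(3)); 
    top=blue&(abs(P[...,2]-.05)<.004); r=cv2.minAreaRect((P[top][:,:2]*1000).astype(np.float32)); print(' top',top.sum(),r)
    rod=hb&(P[...,2]>.015)&(P[...,2]<.045)&(S<60)&(V>110); line(rod,'rod')
    # ball sphere fit
    b=box(R[n]['ball'])&(P[...,2]>.085); q=P[b]; from scipy.optimize import least_squares
    f=least_squares(lambda p:np.linalg.norm(q-p,axis=1)-.015,q.mean(0)-[0,0,.01],loss='soft_l1',f_scale=.001); print(n,'ball',b.sum(),f.x.round(4))
    fl=box(R[n]['fl']); lug=fl&(H>8)&(H<28)&(S>110)&(V>60); q=P[lug]; k=q-f.x
    print(' lugs',lug.sum()); 
    for a in np.c_[np.degrees(np.arctan2(k[:,1],k[:,0])),np.hypot(k[:,0],k[:,1])*1e3,q[:,2]*1e3].round(0)[:: max(1,lug.sum()//25)]: print(a,end=' ')
    print()
    ring=fl&(abs(P[...,2]-.06)<.003)&(V<90); r=cv2.minEnclosingCircle((P[ring][:,:2]*1000).astype(np.float32)); print(' flange',r)
E
python3 m.py
```

```text
scene red 152 med [ 0.5577 -0.1238  0.0681] dir [ 0.869 -0.482 -0.11 ] ends [ 0.5165 -0.1009  0.0734] [ 0.5963 -0.1452  0.0633]
scene blk 159 med [ 0.6499 -0.1674  0.0221] dir [ 0.775 -0.601  0.194] ends [ 0.5564 -0.0978  0.004 ] [ 0.6642 -0.1814  0.031 ]
scene blue 576 [ 0.533 -0.166  0.002] [ 0.618 -0.093  0.055]
 top 274 ((572.5078735351562, -131.31576538085938), (45.13719940185547, 85.42762756347656), 62.71273422241211)
scene rod 82 med [ 0.6291 -0.1633  0.0314] dir [ 0.831 -0.555  0.038] ends [ 0.6102 -0.1519  0.0299] [ 0.6597 -0.1849  0.0322]
scene ball 128 [0.5606 0.186  0.085 ]
 lugs 29
[-66.  30.  68.] [-71.  28.  66.] [-72.  25.  65.] [-66.  24.  68.] [-85.  21.  61.] [-67.  30.  64.] [-66.  28.  64.] [-61.  26.  67.] [-68.  23.  64.] [-75.  21.  61.] [-62.  30.  64.] [-65.  28.  62.] [-60.  26.  64.] [-57.  24.  65.] [-58.  22.  64.] [52. 23. 65.] [55. 25. 66.] [74. 22. 59.] [48. 26. 65.] [51. 27. 66.] [53. 29. 67.] [66. 27. 62.] [48. 26. 62.] [47. 30. 67.] [52. 30. 65.] [57. 31. 65.] [47. 31. 64.] [51. 31. 64.] [58. 31. 61.] 
 flange ((563.2801513671875, 186.6144714355468
[... 313 characters left out ...]
 [ 0.598 -0.115  0.053]
 top 377 ((564.2741088867188, -137.17807006835938), (50.85018539428711, 78.0114517211914), 77.88202667236328)
side rod 103 med [ 0.6287 -0.1678  0.0302] dir [ 0.876 -0.482  0.003] ends [ 0.6114 -0.1576  0.0301] [ 0.6468 -0.1771  0.0302]
side ball 114 [0.5617 0.1861 0.0841]
 lugs 19
[173.  28.  67.] [172.  26.  67.] [172.  23.  66.] [175.  31.  65.] [176.  28.  66.] [178.  26.  66.] [176.  24.  65.] [175.  28.  62.] [-180.   27.   64.] [-61.  17.  61.] [-68.  23.  66.] [-61.  23.  65.] [-72.  21.  63.] [-73.  26.  66.] [-71.  28.  67.] [-67.  29.  67.] [-72.  25.  63.] [-73.  29.  65.] [-69.  30.  65.] 
 flange ((562.084716796875, 184.2305908203125), 35.28974914550781)
```

Emit:
arm_command --pt "0 -506 -269 0 0.27" --pt "0 -506 -269 0 0.27" --pt "0 -506 -269 0 0.27" --pt "0 -506 -269 0 0.27" --pt "0 -506 -269 0 0.27" --pt "0 -506 -269 0 0.27" --pt "0 -506 -269 0 0.27" --pt "0 -506 -269 0 0.27" --pt "0 -506 -269 0 0.27" --pt "0 -506 -269 0 0.27" --pt "0 -506 -269 0 0.27" --pt "0 -506 -269 0 0.27"

```text
clock: 1.3
tcp_pos: [0.5638, 0.1834, 0.2474]
orientation: [0.0, 0.246, 0.969, -0.0]
wrist_force: [-0.1, 0.5, -0.0]
finger_gap: 0.0856
```

Emit:
arm_command --pt "0 0 0 0 0" --pt "0 0 0 0 0" --pt "0 0 0 0 0"

```text
clock: 1.6
tcp_pos: [0.5601, 0.1874, 0.2481]
orientation: [-0.001, 0.243, 0.97, -0.0]
wrist_force: [-0.1, 1.0, 0.2]
finger_gap: 0.0852
```

```bash
cat >> h.py <<'E'
from scipy.spatial.transform import Rotation as Ro
def fray(c,u,v):
    x=np.array([u-c['cx'],v-c['cy']],float); r=np.hypot(*x); t=r/c['fx']
    w=np.array([np.sin(t)*x[0]/max(r,1e-9),np.sin(t)*x[1]/max(r,1e-9),np.cos(t)])
    return c['pose'][:3,:3]@w
def onz(c,u,v,z):
    w=fray(c,u,v); o=c['pose'][:3,3]; return o+w*(z-o[2])/w[2]
def proj(c,p):
    q=c['pose'][:3,:3].T@(np.asarray(p)-c['pose'][:3,3]); t=np.arctan2(np.hypot(q[0],q[1]),q[2]); a=np.arctan2(q[1],q[0])
    return c['cx']+c['fx']*t*np.cos(a),c['cy']+c['fx']*t*np.sin(a)
def st():
    s=env.get_state(); w,x,y,z=s['orientation']; R=Ro.from_quat([x,y,z,w]).as_matrix(); return s,R
def go(p,jawdeg):
    "tool-frame shift (mm) and turn for TCP world target p with jaw axis at jawdeg (mod 180)"
    s,R=st(); d=R.T@(np.array(p)-s['tcp_pos'])*1e3; a=np.degrees(np.arctan2(R[1,1],R[0,1]))
    t=(a-jawdeg+90)%180-90; print('go',d.round(1),'turn',np.radians(t).round(4),'jaw now',round(a,2))
E
python3 - <<'E'
from h import *
s,R=st(); print(s['clock'],s['tcp_pos'],R.round(3).tolist())
c,im,d=cap('wrist','w1.png'); np.savez('/tmp/w1',im=im,d=d,pose=c['pose']); print(c)
print(proj(c,[.561,.186,.084]),proj(c,[.563,-.129,.05]))
E
```

```text
1.6 [0.56009073 0.18736089 0.24808493] [[-0.881, 0.472, -0.001], [0.472, 0.881, 0.0], [0.001, -0.0, -1.0]]
{'fx': 371.64829954431775, 'fy': 371.64829954431775, 'cx': 329.0321252785843, 'cy': 239.57831160127594, 'pose': array([[ 4.72376999e-01,  8.50596319e-01,  2.30967256e-01,
         5.01236030e-01],
       [ 8.81396602e-01, -4.55875430e-01, -1.23764381e-01,
         2.18641982e-01],
       [ 1.87702372e-05,  2.62037201e-01, -9.65057773e-01,
         3.74274375e-01],
       [ 0.00000000e+00,  0.00000000e+00,  0.00000000e+00,
         1.00000000e+00]])}
(np.float64(328.35282892412965), np.float64(226.6782550161148)) (np.float64(96.1436222781814), np.float64(345.4595771365765))
```

View pics/w1.png

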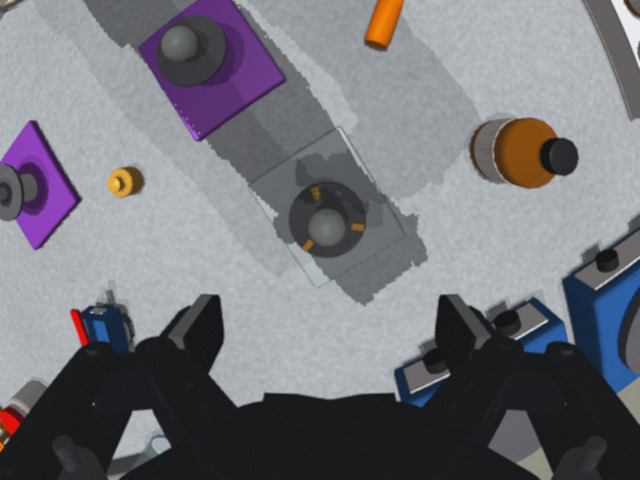

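The stand fills the middle of the wrist view: ball (327,227), lugs about (317,191), (357,227) and (307,245).

```bash
python3 - <<'E'
from h import *
z=np.load('/tmp/w1.npz'); im=z['im']; c=env.get_calibration('wrist'); c['pose']=z['pose']
H,S,V=cv2.split(cv2.cvtColor(im,cv2.COLOR_BGR2HSV))
m=((H>8)&(H<28)&(S>110)&(V>60)).astype(np.uint8); w=np.zeros_like(m); cv2.circle(w,(328,222),45,1,-1)
n,l,s,ce=cv2.connectedComponentsWithStats(m*w)
g=cv2.cvtColor(im,cv2.COLOR_BGR2GRAY)
L=[onz(c,*ce[i],.0645) for i in range(1,n) if s[i,4]>15]; print([list(x) for x in s],np.round(L,4))
# circle through lug centres (radius 26.5)
A=np.array(L)[:,:2]; from scipy.optimize import least_squares
f=least_squares(lambda p:np.hypot(*(A-p).T)-.0265,A.mean(0)); cc=f.x; print('centre',cc,f.fun)
for q in (cc,np.array([.561,.186])): print([np.degrees(np.arctan2(*(a-q)[::-1])).round(1) for a in A])
k=cv2.getRotationMatrix2D((327,227),0,1)
b=((S<60)&(V>80)).astype(np.uint8)*0
hc=cv2.HoughCircles(cv2.medianBlur(g,3)[180:275,280:375],cv2.HOUGH_GRADIENT,1,20,param1=80,param2=12,minRadius=14,maxRadius=24); print(hc)
if hc is not None: print(onz(c,hc[0,0,0]+280,hc[0,0,1]+180,.084))
# head axis target 
go([.563+.03*.877*0,-.129,.2],61.5)
E
```

```text
[[np.int32(0), np.int32(0), np.int32(640), np.int32(480), np.int32(306960)], [np.int32(311), np.int32(187), np.int32(10), np.int32(12), np.int32(78)], [np.int32(351), np.int32(223), np.int32(13), np.int32(8), np.int32(85)], [np.int32(303), np.int32(239), np.int32(11), np.int32(12), np.int32(77)]] [[0.5339 0.1882 0.0645]
 [0.5765 0.2059 0.0645]
 [0.5705 0.1605 0.0645]]
centre [0.56025276 0.18501118] [1.13817227e-05 1.13674425e-05 1.12164221e-05]
[np.float64(173.1), np.float64(52.1), np.float64(-67.3)]
[np.float64(175.3), np.float64(52.1), np.float64(-69.6)]
[[[46.5 47.5 18. ]]]
[0.56089446 0.18436915 0.084     ]
go [-152.  -277.8   48.3] turn 0.0062 jaw now 61.86
```

Emit:
arm_command --pt "0 -152 -278 0 0.006" --pt "0 -152 -278 0 0.006" --pt "0 -152 -278 0 0.006" --pt "0 -152 -278 0 0.006" --pt "0 -152 -278 48 0.006" --pt "0 -152 -278 48 0.006" --pt "0 -152 -278 48 0.006" --pt "0 -152 -278 48 0.006" --pt "0 -152 -278 48 0.006" --pt "0 -152 -278 48 0.006"

```text
clock: 2.65
tcp_pos: [0.5637, -0.1285, 0.2011]
orientation: [0.0, 0.246, 0.969, 0.0]
wrist_force: [0.7, 0.3, 0.3]
finger_gap: 0.0853
```

```bash
python3 - <<'E'
from h import *
s,R=st(); print(s['clock'],s['tcp_pos'],s['qvel'].round(3) if hasattr(s['qvel'],'round') else s['qvel'])
c,im,d=cap('wrist','w2.png'); np.savez('/tmp/w2',im=im,d=d,pose=c['pose'])
H,S,V=cv2.split(cv2.cvtColor(im,cv2.COLOR_BGR2HSV)); w=np.zeros(H.shape,np.uint8); cv2.circle(w,tuple(int(x) for x in proj(c,[.563,-.129,.05])),130,1,-1)
red=(((H<8)|(H>172))&(S>150)&(V>80)).astype(np.uint8)*w; blue=((H>100)&(H<125)&(S>120)).astype(np.uint8)*w
for n,m,z in(('red',red,.067),('blue',blue,.05)):
    m=cv2.morphologyEx(m,cv2.MORPH_OPEN,np.ones((3,3))); k=max(cv2.findContours(m,0,2)[0],key=cv2.contourArea)[:,0]
    q=np.array([onz(c,u,v,z)[:2]*1e3 for u,v in k],np.float32); print(n,len(q),cv2.minAreaRect(q),cv2.boxPoints(cv2.minAreaRect(q)).round(1).tolist(), cv2.boundingRect(k))
E
```

```text
2.65 [ 0.56374339 -0.12850192  0.20111175] [ 0.008 -0.003  0.003 -0.001 -0.001 -0.001]
red 32 ((554.2607421875, -126.62619018554688), (11.229342460632324, 94.84204864501953), 61.61526107788086) [[509.8999938964844, -109.0], [593.2999877929688, -154.10000610351562], [598.5999755859375, -144.1999969482422], [515.2000122070312, -99.0999984741211]] (317, 155, 17, 129)
blue 36 ((575.6940307617188, -120.33708190917969), (16.6861515045166, 89.23648834228516), 61.756927490234375) [[532.4000244140625, -106.5999984741211], [611.0999755859375, -148.8000030517578], [618.9000244140625, -134.10000610351562], [540.2999877929688, -91.9000015258789]] (335, 179, 23, 112)
```

View pics/w2.png

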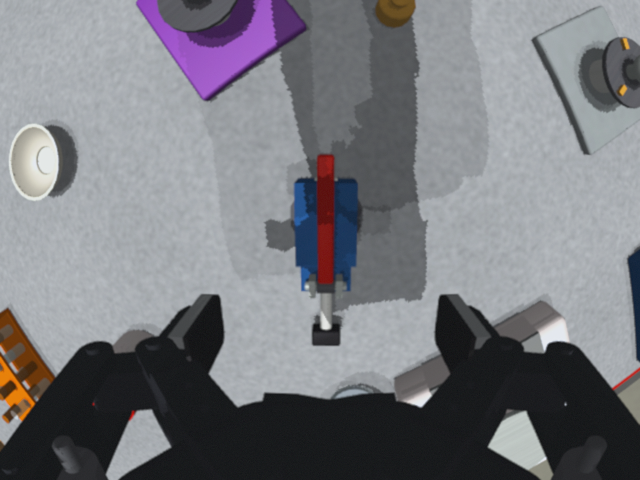

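```bash
python3 - <<'E'
from h import *
z=np.load('/tmp/w2.npz'); c=env.get_calibration('wrist'); c['pose']=z['pose']; 
ux=np.array([.8815,-.4722,0]);
for t,u,v,h in(('front',326.5,180,.05),('tip',326,155,.078),('rodend',326.5,345,.026)):
    p=onz(c,u,v,h); print(t,p.round(4),'along',((p-[.562,-.130,0])@ux*1e3).round(1),'perp',((p-[.562,-.130,0])@[.4722,.8815,0]*1e3).round(1))
go([.5194,-.1072,.069],61.8)
E
```

```text
front [ 0.5301 -0.1125  0.05  ] along -36.4 perp 0.3
tip [ 0.5126 -0.1032  0.078 ] along -56.3 perp 0.3
rodend [ 0.6663 -0.1869  0.026 ] along 118.9 perp -0.9
go [ 49.4  -2.6 132.2] turn -0.0042 jaw now 61.56
```

Emit:
arm_command --pt "0.5 49 -2.5 20 -0.004" --pt "0.5 49 -2.5 60 -0.004" --pt "0.5 49 -2.5 100 -0.004" --pt "0.5 49 -2.5 132 -0.004" --pt "0.5 49 -2.5 132 -0.004" --pt "1 49 -2.5 132 -0.004" --pt "1 49 -2.5 132 -0.004" --pt "1 49 -2.5 132 -0.004" --pt "1 49 -2.5 132 -0.004" --pt "1 49 -2.5 132 -0.004" --squeeze 20

```text
clock: 3.7
tcp_pos: [0.5208, -0.1091, 0.0696]
orientation: [0.002, 0.245, 0.97, 0.0]
wrist_force: [3.1, 2.1, 1.4]
finger_gap: 0.0114
```

Emit:
arm_command --pt "1 -1.2 0 -8 0" --pt "1 -3.5 0 -17 0" --pt "1 -6.5 0 -26 0" --pt "1 -11 0 -34 0" --pt "1 -16 0 -42 0" --pt "1 -21.5 0 -50 0"

```text
clock: 4.3
tcp_pos: [0.5382, -0.1193, 0.1187]
orientation: [-0.0, 0.245, 0.97, 0.0]
wrist_force: [-0.1, 0.2, -5.1]
finger_gap: 0.0111
```

```bash
python3 - <<'E'
from h import *
s,R=st(); print(s['clock'],s['tcp_pos'],s['wrist_force'],s['ft_torque'],s['finger_gap'])
c,im,d=cap('side','s2.png'); c,im,d=cap('scene'); cv2.imwrite('pics/c2.png',np.hstack([cv2.resize(im[180:310,180:340],None,fx=2.4,fy=2.4),cv2.resize(cv2.imread('pics/s2.png')[220:350,320:480],None,fx=2.4,fy=2.4)]))
E
```

```text
4.3 [ 0.53821454 -0.11925872  0.11874108] [-0.11259112  0.21193675 -5.05516205] [ 0.26285891  0.15481702 -0.01076279] 0.01109381277548132
```

View pics/c2.png

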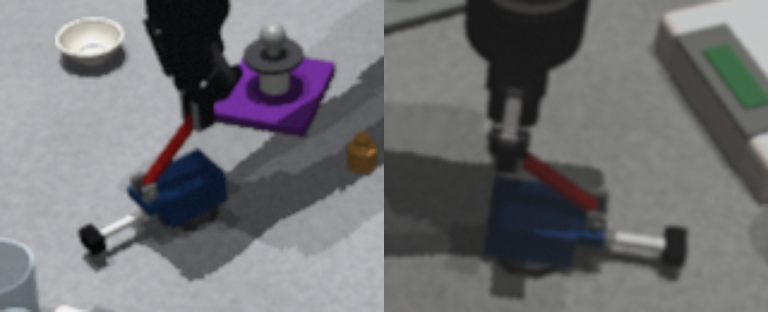

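```bash
python3 - <<'E'
from h import *
ux=np.array([.8815,-.4722,0]);uy=np.array([.4722,.8815,0])
for n,b in(('scene',(205,215,285,295)),('side',(345,270,465,345))):
    c,im,d=cap(n); P=pts(c,d); H,S,V=cv2.split(cv2.cvtColor(im,cv2.COLOR_BGR2HSV)); w=np.zeros(H.shape,bool); w[b[1]:b[3],b[0]:b[2]]=1
    m=w&(d>0)&(H>100)&(H<125)&(S>120)&(P[...,2]>.042); q=P[m]-[.562,-.130,0]; X=q@ux;Y=q@uy;Z=q[:,2]
    k=(abs(X)<.025); 
    for _ in range(4):
        A=np.c_[X[k],Y[k],np.ones(k.sum())]; a=np.linalg.lstsq(A,Z[k],rcond=None)[0]; r=Z-np.c_[X,Y,np.ones(len(X))]@a; k=(abs(X)<.028)&(abs(r)<.003)
    print(n,k.sum(),'slope x,y',a.round(3),'X',X.min().round(3),X.max().round(3))
    m=w&(d>0)&((H<8)|(H>172))&(S>150)&(V>60); q=P[m]-[.562,-.130,0]; X=q@ux;Z=q[:,2]; p=np.polyfit(X,Z,1); print(' handle ang',np.arctan2(-p[0],1) if 1 else 0, X.min(),X.max())
E
```

```text
scene 265 slope x,y [0.002 0.008 0.051] X -0.034 0.052
 handle ang 0.6867094927292814 -0.014500535794466609 0.0423111325867582
side 62 slope x,y [-0.033  0.004  0.05 ] X -0.008 0.049
 handle ang 0.6850192257326647 -0.010709330981042592 0.04077270626347668
```

Emit:
arm_command --pt "0.5 0 0 0 0" --pt "0.5 0 0 0 0" --pt "0.5 0 0 0 0" --pt "0.5 0 0 -45 0" --pt "0.7 40 0 -45 0" --pt "1 40 0 -45 0" --pt "1 40 0 -45 0" --pt "1 40 0 -7 0" --pt "1 40 0 -7 0" --pt "1 30 0 -7 0"

```text
clock: 5.5
tcp_pos: [0.5106, -0.1044, 0.1246]
orientation: [-0.002, 0.245, 0.97, 0.0]
wrist_force: [0.1, 0.9, 0.5]
finger_gap: -0.0002
```

```bash
cat > hh.py <<'E'
from h import *
import sys
def hc(o=(.562,-.130),yaw=-28.2):
    s,R=st(); r=np.radians(yaw); ux=np.array([np.cos(r),np.sin(r)]); d=s['tcp_pos'][:2]-np.array(o)
    print('t',round(s['clock'],2),'tcp in head x,y,z',(d@ux*1e3).round(1),(d@[-ux[1],ux[0]]*1e3).round(1),(s['tcp_pos'][2]*1e3).round(1),'F',np.round(s['wrist_force'],1),'T',np.round(s['ft_torque'],2),'gap',round(s['finger_gap'],4))
if __name__=='__main__': hc()
E
python3 hh.py
```

```text
t 5.5 tcp in head x,y,z -57.4 -1.7 124.6 F [0.1 0.9 0.5] T [ 0.03 -0.03 -0.  ] gap -0.0002
```

Emit:
arm_command --pt "1 -10 1.5 0 0" --pt "1 -21 1.5 -11 0" --pt "1 -32 1.5 -22 0" --pt "1 -46 1.5 -30 0" --pt "1 -60 1.5 -35 0" --pt "1 -74 1.5 -36 0" --pt "1 -87 1.5 -35 0" --pt "1 -96 1.5 -30 0" --pt "1 -106 1.5 -22 0" --pt "1 -115 1.5 -22 0" --pt "1 -120 1.5 -22 0"

```text
clock: 6.6
tcp_pos: [0.6185, -0.1608, 0.1465]
orientation: [-0.001, 0.245, 0.97, 0.0]
wrist_force: [-1.0, 0.0, 0.4]
finger_gap: 0.0001
```

```bash
python3 hh.py; cat > ang.py <<'E'
from h import *
ux=np.array([.8815,-.4722,0]);uy=np.array([.4722,.8815,0])
for n,b in(('scene',(190,195,300,310)),('side',(335,230,475,350))):
    c,im,d=cap(n,'a_'+n+'.png'); P=pts(c,d); H,S,V=cv2.split(cv2.cvtColor(im,cv2.COLOR_BGR2HSV)); w=np.zeros(H.shape,bool); w[b[1]:b[3],b[0]:b[2]]=1
    m=w&(d>0)&((H<8)|(H>172))&(S>150)&(V>50); q=P[m]-[.562,-.130,0]; X=q@ux;Z=q[:,2]
    if m.sum()>20: p=np.linalg.svd(np.c_[X-X.mean(),Z-Z.mean()])[2][0]; p*=np.sign(p[1]); print(n,m.sum(),'handle ang',np.arctan2(p[1],-p[0]).round(2),'X',X.min().round(3),X.max().round(3),'Z',Z.min().round(3),Z.max().round(3))
    m=w&(d>0)&(H>100)&(H<125)&(S>120)&(abs(P[...,2]-.05)<.006); q=P[m]-[.562,-.130,0]; print(' body top X',np.percentile(q@ux,[1,99]).round(3),'Y',np.percentile(q@uy,[1,99]).round(3),'Z',np.median(q[:,2]).round(4))
E
python3 ang.py
```

```text
t 6.6 tcp in head x,y,z 64.3 -0.5 146.5 F [-1.   0.   0.4] T [ 0.1   0.14 -0.01] gap 0.0001
scene 78 handle ang 2.0 X 0.044 0.089 Z 0.064 0.155
 body top X [-0.033  0.052] Y [-0.02   0.026] Z 0.0508
 body top X [-0.032  0.031] Y [-0.025  0.02 ] Z 0.0505
```

Emit:
arm_command --pt "1 -3 0 0 0" --pt "1 -6 0 0 0" --pt "1 -6 0 0 0"

```text
clock: 7.0
tcp_pos: [0.6237, -0.1635, 0.1475]
orientation: [0.0, 0.245, 0.97, 0.0]
wrist_force: [0.2, 0.6, 0.6]
finger_gap: 0.0002
```

```bash
python3 hh.py; python3 ang.py; python3 -c "
from h import *
go([.562,-.130,.034],61.8)"
```

```text
t 7.0 tcp in head x,y,z 70.2 -0.4 147.5 F [0.2 0.6 0.6] T [ 0.   -0.02 -0.01] gap 0.0002
scene 70 handle ang 2.07 X 0.045 0.094 Z 0.063 0.151
 body top X [-0.034  0.052] Y [-0.021  0.025] Z 0.0506
 body top X [-0.031  0.031] Y [-0.025  0.019] Z 0.0502
go [ 70.1   0.2 113.5] turn -0.0026 jaw now 61.65
```

Emit:
arm_command --pt "0.5 40 0 -10 0" --pt "0 70 0 -10 0" --pt "0 70 0 -10 0" --pt "0 70 0 0 0" --pt "0 70 0 35 0" --pt "0 70 0 70 0" --pt "0 70 0 100 0" --pt "0 70 0 113 0" --pt "0 70 0 113 0" --pt "0 70 0 113 0"

```text
clock: 8.1
tcp_pos: [0.5628, -0.1306, 0.0348]
orientation: [0.001, 0.245, 0.97, -0.0]
wrist_force: [1.1, -0.4, -0.3]
finger_gap: 0.0856
```

Emit:
arm_command --pt "1 0 0 0 0" --pt "1 0 0 0 0" --pt "1 0 0 0 0" --pt "1 0 0 0 0" --pt "1 0 0 0 0" --squeeze 60

```text
clock: 8.6
tcp_pos: [0.5628, -0.1308, 0.0359]
orientation: [0.001, 0.245, 0.97, -0.0]
wrist_force: [-1.6, -0.9, 6.0]
finger_gap: 0.0475
```

```bash
python3 hh.py; python3 ang.py
```

```text
t 8.6 tcp in head x,y,z 1.1 -0.4 35.9 F [-1.6 -0.9  6. ] T [-0.18  0.26 -0.01] gap 0.0475
scene 72 handle ang 2.07 X 0.047 0.095 Z 0.063 0.15
 body top X [-0.022  0.053] Y [-0.023  0.026] Z 0.0508
side 119 handle ang 2.09 X 0.046 0.094 Z 0.068 0.149
 body top X [0.03 0.03] Y [-0.001 -0.001] Z 0.0521
```

Emit:
arm_command --pt "1 0 0 -5 0" --pt "1 0 0 -15 0" --pt "1 0 0 -35 0" --pt "1 0 0 -60 0" --pt "1 0 0 -85 0" --pt "1 0 0 -110 0" --pt "1 0 0 -128 0" --pt "1 0 0 -128 0" --pt "1 0 0 -128 0"

```text
clock: 9.6
tcp_pos: [0.5614, -0.1299, 0.1617]
orientation: [-0.0, 0.245, 0.97, 0.0]
wrist_force: [0.2, -0.1, -7.8]
finger_gap: 0.047
```

```bash
python3 hh.py; python3 - <<'E'
from h import *
u=np.array([np.cos(np.radians(-37.4)),np.sin(np.radians(-37.4))])
p=np.array([.5605,.185])+.001*u
go([*p,.162],52.6)
E
```

```text
t 9.6 tcp in head x,y,z -0.6 -0.2 161.7 F [ 0.2 -0.1 -7.8] T [0.   0.07 0.04] gap 0.047
go [ 1.493e+02  2.766e+02 -1.000e-01] turn 0.158 jaw now 61.65
```

Emit:
arm_command --pt "1 7 14 0 0.01" --pt "1 22 41 0 0.02" --pt "1 41 76 0 0.04" --pt "1 60 111 0 0.06" --pt "1 79 146 0 0.08" --pt "1 98 181 0 0.1" --pt "1 117 216 0 0.12" --pt "1 133 246 0 0.14" --pt "1 144 267 0 0.15" --pt "1 149 276.5 0 0.158" --pt "1 149 276.5 0 0.158" --pt "1 149 276.5 0 0.158"

```text
clock: 10.8
tcp_pos: [0.5613, 0.1832, 0.1611]
orientation: [-0.001, 0.321, 0.947, -0.001]
wrist_force: [1.2, -0.3, -6.5]
finger_gap: 0.047
```

```bash
python3 - <<'E'
from h import *
s,R=st(); print(s['clock'],s['tcp_pos'],s['wrist_force'],s['ft_torque'])
u=np.array([np.cos(np.radians(-37.4)),np.sin(np.radians(-37.4))])
go([*(np.array([.5605,.185])+.001*u),.162],52.6)
c,a,d=cap('scene'); c2,b,d2=cap('side')
cv2.imwrite('pics/p1.png',np.hstack([cv2.resize(a[190:330,320:450],(400,430)),cv2.resize(b[100:240,265:395],(400,430))]))
E
```

```text
10.8 [0.5612757  0.18324248 0.16107906] [ 1.15768772 -0.28916046 -6.51558968] [0.00472038 0.05183403 0.01608687]
go [ 0.7  0.9 -0.9] turn 0.0 jaw now 52.6
```

View pics/p1.png

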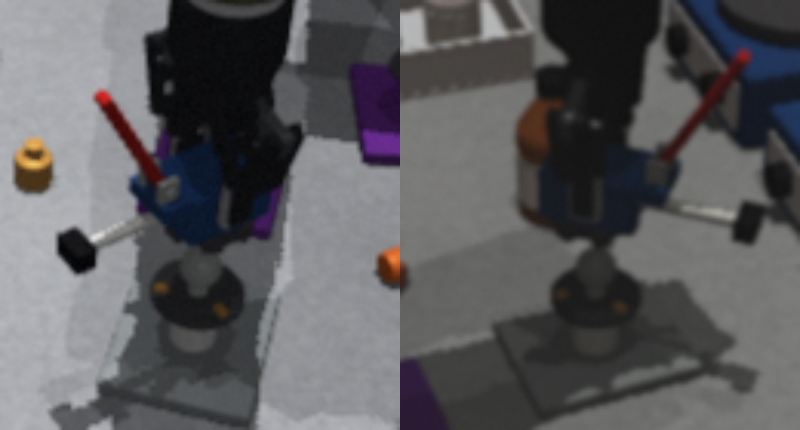

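Crops show the head upright, handle raised, directly over the ball; the lugs are visible underneath. Lowering in steps.

Emit:
arm_command --pt "1 0.5 0.5 5 0" --pt "1 0.5 0.5 13 0" --pt "1 0.5 0.5 20 0" --pt "1 0.5 0.5 26 0" --pt "1 0.5 0.5 31 0" --pt "1 0.5 0.5 36 0" --pt "1 0.5 0.5 41 0" --pt "1 0.5 0.5 45 0" --pt "1 0.5 0.5 45 0"

```text
clock: 11.8
tcp_pos: [0.5614, 0.1846, 0.1166]
orientation: [-0.001, 0.321, 0.947, -0.0]
wrist_force: [-0.8, 0.3, -6.9]
finger_gap: 0.0469
```

```bash
python3 - <<'E'
from h import *
s,R=st(); print(s['clock'],s['tcp_pos'],s['wrist_force'],s['ft_torque'], (R.T@np.array(s['wrist_force'])).round(1))
E
```

```text
11.8 [0.56143113 0.1846085  0.11657543] [-0.82110742  0.25906215 -6.91515849] [0.05392261 0.05020767 0.01946407] [ 0.8 -0.3  6.9]
```

Emit:
arm_command --pt "1 0 0 4 0" --pt "1 0 0 8 0" --pt "1 0 0 11 0" --pt "1 0 0 14 0" --pt "1 0 0 16 0" --pt "1 0 0 16 0"

```text
clock: 12.4
tcp_pos: [0.562, 0.1844, 0.101]
orientation: [0.0, 0.321, 0.947, -0.0]
wrist_force: [2.0, -1.0, -7.6]
finger_gap: 0.047
```

```bash
cat > f.py <<'E'
from h import *
s,R=st(); print(round(s['clock'],2),s['tcp_pos'].round(4),'F tool',(R.T@np.array(s['wrist_force'])).round(1),'T',np.round(s['ft_torque'],2),'jaw',np.degrees(np.arctan2(R[1,1],R[0,1])).round(2))
E
python3 f.py
```

```text
12.4 [0.562  0.1844 0.101 ] F tool [-2.2  0.4  7.6] T [-0.32 -0.29 -0.03] jaw 52.58
```

Emit:
arm_command --pt "1 0 0 1 0" --pt "1 0 0 2 0" --pt "1 0 0 3 0" --pt "1 0 0 3 0"

```text
clock: 12.8
tcp_pos: [0.5621, 0.1845, 0.0984]
orientation: [0.0, 0.321, 0.947, 0.0]
wrist_force: [1.9, -3.0, -6.8]
finger_gap: 0.0469
```

```bash
python3 f.py
```

```text
12.8 [0.5621 0.1845 0.0984] F tool [-3.3 -1.2  6.8] T [-0.45 -0.26  0.03] jaw 52.59
```

Emit:
arm_command --pt "1 0 0 1 0" --pt "1 0 0 2 0" --pt "1 0 0 3 0" --pt "1 0 0 4 0" --pt "1 0 0 4 0"

```text
clock: 13.3
tcp_pos: [0.5623, 0.1846, 0.0961]
orientation: [0.001, 0.321, 0.947, 0.0]
wrist_force: [-3.0, -3.7, 6.0]
finger_gap: 0.047
```

```bash
python3 f.py
```

```text
13.3 [0.5623 0.1846 0.0961] F tool [ 0.1 -4.7 -6.1] T [-0.71  0.59  0.06] jaw 52.6
```

Emit:
arm_command --pt "1 0 0 1 0" --pt "1 0 0 2 0" --pt "1 0 0 2 0"

```text
clock: 13.6
tcp_pos: [0.5623, 0.1846, 0.096]
orientation: [0.001, 0.321, 0.947, 0.001]
wrist_force: [-7.0, -4.7, 18.1]
finger_gap: 0.0473
```

```bash
python3 f.py; python3 - <<'E'
from h import *
r=np.radians(-37.4); ux=np.array([np.cos(r),np.sin(r),0]);uy=np.array([-ux[1],ux[0],0]); O=[.5605,.185,0]
for n,b in(('scene',(320,180,450,330)),('side',(265,90,395,240))):
    c,im,d=cap(n); P=pts(c,d); H,S,V=cv2.split(cv2.cvtColor(im,cv2.COLOR_BGR2HSV)); w=np.zeros(H.shape,bool); w[b[1]:b[3],b[0]:b[2]]=1
    m=w&(d>0)&(H>100)&(H<125)&(S>120)&(P[...,2]>.09)&(np.linalg.norm((P-O)[...,:2],axis=-1)<.06); q=P[m]-O; print(n,m.sum(),'Z pct',np.percentile(q[:,2],[50,80,90,95,99]).round(4),'X',np.percentile(q@ux,[1,99]).round(3),'Y',np.percentile(q@uy,[1,99]).round(3))
E
```

```text
13.6 [0.5623 0.1846 0.096 ] F tool [  2.7  -7.9 -18.1] T [-1.02  1.54  0.03] jaw 52.59
scene 440 Z pct [0.1104 0.1119 0.1128 0.1265 0.1569] X [-0.02   0.053] Y [-0.021  0.031]
side 10 Z pct [0.1101 0.1113 0.1117 0.112  0.1122] X [0.016 0.052] Y [-0.018  0.016]
```

Body top reads 110–111 mm (60 + 50) and the head bottoms out solidly at 5 mm below lug-top contact: fully home. Release and retreat.

Emit:
arm_command --pt "1 0 0 -2.5 0" --pt "1 0 0 -2.5 0" --pt "0 0 0 -2.5 0" --pt "0 0 0 -2.5 0" --pt "0 0 0 -2.5 0" --pt "0 0 0 -20 0" --pt "0 0 0 -55 0" --pt "0 0 0 -100 0" --pt "0.5 0 0 -150 0" --pt "0.8 0 0 -155 0" --pt "1 0 0 -155 0" --pt "1 0 0 -155 0"

```text
clock: 14.9
tcp_pos: [0.5614, 0.1847, 0.246]
orientation: [-0.001, 0.321, 0.947, -0.0]
wrist_force: [0.6, 0.5, -0.6]
finger_gap: 0.0283
```

```bash
cat > c.py <<'E'
from h import *
from hh import hc
hc((.5605,.185),-37.4)
r=np.radians(-37.4); ux=np.array([np.cos(r),np.sin(r),0]);uy=np.array([-ux[1],ux[0],0]); O=[.5605,.185,0]
for n,b in(('scene',(300,160,450,330)),('side',(265,70,425,240))):
    c,im,d=cap(n,'c_'+n+'.png'); P=pts(c,d); H,S,V=cv2.split(cv2.cvtColor(im,cv2.COLOR_BGR2HSV)); w=np.zeros(H.shape,bool); w[b[1]:b[3],b[0]:b[2]]=1
    near=w&(d>0)&(np.linalg.norm((P-O)[...,:2],axis=-1)<.12)
    m=near&(H>100)&(H<125)&(S>120)&(P[...,2]>.10)&(P[...,2]<.12); q=P[m]-O
    if m.sum()>9: print(n,m.sum(),'Z',np.percentile(q[:,2],[20,50,80]).round(4),'X',np.percentile(q@ux,[1,99]).round(3),'Y',np.percentile(q@uy,[1,99]).round(3))
    m=near&((H<8)|(H>172))&(S>150)&(V>50)&(P[...,2]>.10); q=P[m]-O; X=q@ux;Z=q[:,2]
    if m.sum()>20: p=np.linalg.svd(np.c_[X-X.mean(),Z-Z.mean()])[2][0]; p*=np.sign(p[1]) or 1; print(n,m.sum(),'handle ang',np.arctan2(p[1],-p[0]).round(3),'X',X.min().round(3),X.max().round(3),'Y',np.median(q@uy).round(4),'Z',Z.min().round(3),Z.max().round(3))
E
python3 c.py
```

```text
t 14.9 tcp in head x,y,z 0.9 0.3 246.0 F [ 0.6  0.5 -0.6] T [-0.01  0.01  0.02] gap 0.0283
scene 635 Z [0.1085 0.1109 0.1121] X [-0.032  0.054] Y [-0.02   0.027]
scene 98 handle ang 2.089 X 0.044 0.098 Y 0.0067 Z 0.125 0.209
side 48 handle ang 2.09 X 0.056 0.098 Y -0.0043 Z 0.139 0.209
```

Emit:
arm_command --pt "1 -30 0 -4 0" --pt "1 -75 0 -4 0" --pt "1 -120 0 -4 0" --pt "1 -122 0 -4 0" --pt "1 -122 0 -4 0" --pt "1 -122 0 15 0" --pt "1 -122 0 39 0" --pt "1 -122 0 39 0"

```text
clock: 15.8
tcp_pos: [0.6554, 0.1114, 0.2042]
orientation: [-0.004, 0.32, 0.947, -0.001]
wrist_force: [-0.4, -0.2, -0.4]
finger_gap: -0.0001
```

Emit:
arm_command --pt "1 20 0 0 0" --pt "1 40 0 0 0" --pt "1 60 0 -1 0" --pt "1 76 0 -3 0" --pt "1 90 0 -4 0" --pt "1 102 0 1 0" --pt "1 112 0 7 0" --pt "1 112 0 7 0"

```text
clock: 16.6
tcp_pos: [0.5682, 0.1795, 0.2008]
orientation: [-0.001, 0.32, 0.947, -0.0]
wrist_force: [0.7, 0.3, 0.0]
finger_gap: 0.0002
```

```bash
python3 c.py
```

```text
t 16.6 tcp in head x,y,z 9.5 0.3 200.8 F [0.7 0.3 0. ] T [-0.01 -0.01 -0.02] gap 0.0002
scene 578 Z [0.1079 0.1108 0.1122] X [-0.032  0.054] Y [-0.019  0.027]
scene 197 handle ang 0.915 X -0.019 0.046 Y 0.0053 Z 0.111 0.2
side 51 handle ang 0.901 X -0.017 0.044 Y -0.0027 Z 0.126 0.2
```

Emit:
arm_command --pt "1 9 0 8 0" --pt "1 17 0 17 0" --pt "1 23 0 28 0" --pt "1 29 0 38 0" --pt "1 38 0 46 0" --pt "1 46 0 51 0" --pt "1 50 0 55 0" --pt "1 50 0 59 0" --pt "1 50 0 61 0" --pt "1 50 0 61 0"

```text
clock: 17.7
tcp_pos: [0.5302, 0.2089, 0.1402]
orientation: [-0.0, 0.321, 0.947, 0.0]
wrist_force: [-0.4, -0.4, 0.6]
finger_gap: -0.0001
```

```bash
python3 c.py
```

```text
t 17.7 tcp in head x,y,z -38.6 0.6 140.2 F [-0.4 -0.4  0.6] T [-0.05  0.01 -0.  ] gap -0.0001
scene 452 Z [0.1066 0.1106 0.1121] X [-0.032  0.054] Y [-0.021  0.027]
scene 171 handle ang 3.12 X -0.055 0.041 Y 0.0052 Z 0.112 0.127
side 91 Z [0.1093 0.1104 0.1114] X [0.009 0.053] Y [-0.023  0.003]
side 95 handle ang 0.012 X -0.027 0.04 Y -0.0014 Z 0.117 0.125
```

Emit:
arm_command --pt "1 0 0 1 0" --pt "1 0 0 2 0" --pt "1 0 0 3 0" --pt "1 0 0 3 0"

```text
clock: 18.2
tcp_pos: [0.5304, 0.2094, 0.1388]
orientation: [0.0, 0.321, 0.947, 0.001]
wrist_force: [-3.7, 1.1, 8.7]
finger_gap: 0.0001
```

```bash
python3 c.py
```

```text
t 18.2 tcp in head x,y,z -38.7 1.1 138.8 F [-3.7  1.1  8.7] T [0.19 0.64 0.02] gap 0.0001
scene 457 Z [0.1063 0.1102 0.1118] X [-0.032  0.054] Y [-0.021  0.027]
scene 165 handle ang 3.111 X -0.057 0.04 Y 0.0055 Z 0.109 0.127
side 89 Z [0.1097 0.1104 0.1111] X [0.007 0.053] Y [-0.022 -0.001]
side 92 handle ang 3.131 X -0.026 0.04 Y -0.0016 Z 0.117 0.125
```

Handle is on its bottom stop (solid at the expected 139 mm). Press a touch more, then retreat up and away.

Emit:
arm_command --pt "1 0 0 1.5 0" --pt "1 0 0 1.5 0" --pt "1 0 0 -5 0" --pt "1 0 0 -40 0" --pt "1 0 0 -85 0" --pt "1 40 0 -110 0" --pt "1 70 0 -110 0" --pt "1 70 0 -110 0" --pt "1 70 0 -110 0"

```text
clock: 19.2
tcp_pos: [0.4743, 0.2517, 0.2475]
orientation: [0.0, 0.32, 0.947, 0.0]
wrist_force: [0.5, 0.2, -0.0]
finger_gap: -0.0002
```

```bash
python3 c.py; python3 - <<'E'
import cv2,numpy as np
a=cv2.imread('pics/c_scene.png');b=cv2.imread('pics/c_side.png')
cv2.imwrite('pics/final.png',np.hstack([cv2.resize(a[150:340,200:510],None,fx=1.25,fy=1.25),cv2.resize(b[110:300,220:530],None,fx=1.25,fy=1.25)]))
E
```

```text
t 19.2 tcp in head x,y,z -109.0 0.6 247.5 F [ 0.5  0.2 -0. ] T [ 0.05 -0.07 -0.  ] gap -0.0002
scene 456 Z [0.1067 0.1105 0.112 ] X [-0.032  0.054] Y [-0.021  0.027]
scene 212 handle ang 0.01 X -0.057 0.042 Y 0.0049 Z 0.112 0.128
side 213 Z [0.1095 0.1105 0.1117] X [-0.03   0.052] Y [-0.024 -0.001]
side 176 handle ang 0.016 X -0.053 0.039 Y -0.0013 Z 0.116 0.125
```

View pics/final.png

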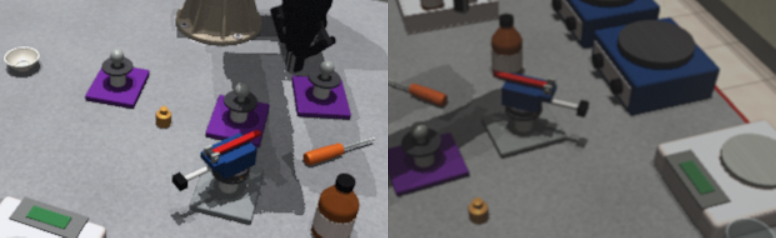

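The head sits on the grey stand with its handle flat, it is upright, the bystanders are where they were, and the gripper is clear.

```bash
python3 -c "
from h import *
print(env.hand_in())"
```

```text
the job is handed in; nothing more can be done
None
```

The head is mounted on the grey stand's ball and locked, and I handed the job in about 19 s into the 72 s limit.

**What I did**
- I pinched the handle lightly to about 0.7 rad. I then pushed it with the shut fingers to about 2.07–2.09 rad while the head stood on the bench.
- I gripped the head at its grip point and carried it upright to the stand. I turned it about 9° on the way, to the lug angle measured with the wrist camera.
- I lowered it straight into the gaps, so no extra turning was needed at the ball. After releasing it, I swept the handle down and pressed it onto its stop.

**Last checks**
- **Seating:** the body top reads 110–111 mm above the bench. Fully home should be 110 mm; resting on the lugs would be 115.5 mm. It stopped solidly at about the expected depth.
- **Handle:** it stays at about 0.01–0.02 rad after letting go, which is flat within camera accuracy. There was no springback.
- **Surroundings:** the last picture shows the head upright, the nearby things apparently where they were, and the gripper clear of everything. It did not take in the white jar and showed only the beaker's edge. I compared by eye, not by measurement.

Forces stayed small: the highest reading was about 20 N at the wrist, while pressing the head home. No check failed or disagreed.

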